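# Clear, enter and release the push-button lock of the lustre box

### The arm

A 6-joint arm with a two-finger parallel gripper is mounted at the origin on a cart in front of the work surface, level with it; the furniture and walls round the work are solid. World frame = base frame: x ahead of the robot, y to its left, z up, the work surface at z = 0. Lengths are in m, angles in rad, forces in N, time in s.
With the tool pointing down it reaches from about 0.4 to 0.925 m from the base axis. Payload 12.5 kg.
Tool frame: the origin (TCP) lies on the centre line of the jaws, within the pads' length; the fingertips stand 22 mm ahead of it and the grasp point (between the pads) lies 3 mm ahead of it; z points along the fingers, y is the line along which they close (so a half turn about z gives the same grasp; the last joint's range is limited). The gripper opens to 95 mm and grips with 3 to 60 N. Pads are 20 mm wide; open, the fingers measure 119 mm over their backs; the gripper's body (75 mm by 180 mm) begins 59 mm behind the grasp point.
Start: joints at [1.125, 0.491, 1.559, -0, 1.092, -0.106], TCP at [0.208, 0.589, 0.237] pointing down, gripper open.
Joint ranges: [-3.1, 3.1], [-0.84, 2.19], [0.05, 2.79], [-1.13, 4.28], [0.06, 2.93], [-2.69, 2.69]. Speed limits (rad/s): [2.22, 2.22, 2.79, 3.14, 3.14, 3.14].

### API

Orientations are given as a unit quaternion [x, y, z, w].
In Python, from station import read_state, viewer, robot gives the robot as it stands. The module is installed in compiled form; this text tells all that it offers.
- The arm moves only by the shell command python3 -m pendant 'ROWS'. ROWS is a JSON object whose one key "plan" holds a list of rows, each an object with "dp": the shift along the tool's x, y, z in units of 25 mm (1.0 is 25 mm), a list of three; "angular": the turn, a rotation vector about the tool's x, y, z in units of 6 degrees (1.0 is 6 degrees), a list of three; "jaw": the opening, from -1 (shut) to 1 (fully open). A call has 1 to 5 rows; each row is the pose to reach, as a shift and turn from the pose commanded when the call began, along the tool's axes at that moment; what a row does not reach only later rows make up. A row lasts 1/12 s, in which the tool goes at most 41.7 mm and 7.16 degrees, less where a joint would pass 70% of its speed; a pose out of reach is approached as far as the arm can. A call with a gripper value outside its range is refused whole. The fingers move at their own pace and stop on an object; the grip force is fixed at half the most. Time passes only in rows, so rows that repeat a pose let the fingers close. It gives the time, the measured TCP pose, the force, the opening and the grip force at its end, in the units of the state.
- read_state(): the state, without advancing time (a new reading comes with each control period).
- viewer.read_camera(name): name is "scene" or "top" or "wrist"; returns the picture (420x560x3 uint8, red, green, blue); there is no depth.
- viewer.camera_model(name): a dict with "fx", "fy", "cx", "cy" (pixels), "camera_from_world" (4x4, takes a point from world to camera coordinates). Camera axes: x right, y up, looking along -z (the intrinsics and any distortion apply to the point x, -y, -z); pixel columns grow to the right and rows downward; lengths in m; the calibration is good to about 2 mm. A picture is of the moment at which its call begins: read the wrist's pose just before it. camera_model takes no time and is no camera call; for the wrist camera it gives the pose at the moment of the call.
- robot.hand_in(): hands the job in; it is judged then, once.
The state is a dict: "time": time; "qpos": joint angles; "dq": joint speeds; "effort": joint torques, N m; "tcp_pos": TCP position; "ee_rot": TCP orientation; "ft_force": force on the tool from outside, world axes, zero at the start; "wrist_torque": the same for the moment, N m; "grip_width": finger opening in m; "finger_force": force on a finger pad.
Only numpy, scipy, OpenCV 4.12 (cv2) and the standard library are available. Lean on these libraries where they do the work, as an engineer would, in place of code of your own. Each camera call takes 0.05 s, during which the arm holds its last target. There are 200 camera calls.

### The job

Open the grey steel lock box on the table so that the lustre bottles in it can be reached; its push-button lock still has wrong keys pressed from last time. With the tips of the fingers, first press the long clear bar fully down so that all the round keys pop up, then press down the second and the fourth round key, counted from the left as you face the box from its lock side, and then press the ribbed release paddle fully down so that the lid springs open by itself. Only press these: do not push, grip or lift the lid or its handle, lift nothing else either, and leave the things around the box where they stand.

Things in the scene. Friction and masses are not known exactly. Their poses are not given: they have to be found in the camera images.
- lockbox: grey steel lock box fixed to the table, 205 (x) x 220 (y) mm, its deck 85 mm high. Origin: centre of the underside. Its -x side is the lock side, towards the robot; +y is left from there. On the deck: row of four round keys at x = -33 mm, clear bar and paddle at x = -78 mm; the lid lies behind. The paddle goes down only while keys 2 and 4 are down and 1 and 3 up.
- key1_top (a point): centre of the top of round key 1 of 4, counted from the left (+y of the box): upright steel push key, 18 mm in diameter, keys 44 mm apart. Top 9 mm above the deck when up, 3 mm when down. The point moves with the key.
- key2_top (a point): centre of the top of round key 2 of 4, counted from the left (+y of the box): upright steel push key, 18 mm in diameter, keys 44 mm apart. Top 9 mm above the deck when up, 3 mm when down. The point moves with the key.
- key3_top (a point): centre of the top of round key 3 of 4, counted from the left (+y of the box): upright steel push key, 18 mm in diameter, keys 44 mm apart. Top 9 mm above the deck when up, 3 mm when down. The point moves with the key.
- key4_top (a point): centre of the top of round key 4 of 4, counted from the left (+y of the box): upright steel push key, 18 mm in diameter, keys 44 mm apart. Top 9 mm above the deck when up, 3 mm when down. The point moves with the key.
- key1 (a joint): how far round key 1 is down: 0 up, 0.006 m fully down. Detent: about 1 N takes it past half-way, then it snaps on and stays down; short of that it snaps back. Only the clear bar brings it up again. At the start it may be up, down or part-way.
- key2 (a joint): how far round key 2 is down: 0 up, 0.006 m fully down. Detent: about 1 N takes it past half-way, then it snaps on and stays down; short of that it snaps back. Only the clear bar brings it up again. At the start it may be up, down or part-way.
- key3 (a joint): how far round key 3 is down: 0 up, 0.006 m fully down. Detent: about 1 N takes it past half-way, then it snaps on and stays down; short of that it snaps back. Only the clear bar brings it up again. At the start it may be up, down or part-way (this one is always down).
- key4 (a joint): how far round key 4 is down: 0 up, 0.006 m fully down. Detent: about 1 N takes it past half-way, then it snaps on and stays down; short of that it snaps back. Only the clear bar brings it up again. At the start it may be up, down or part-way.
- clear_top (a point): centre of the top of the clear bar: the long black bar in the row nearest the robot, on the left, 16 x 60 mm (long along y of the box), top 10 mm above the deck when up. The point moves with the bar.
- clear (a joint): how far the clear bar is down: 0 up, 0.0065 m fully down. Springs back when let go. Pressed fully down it pushes all round keys up; that takes 4 to 8 N, the more the more keys are down.
- release_top (a point): centre of the top of the release paddle: the wide ribbed metal paddle in the row nearest the robot, on the right, 26 x 40 mm (long along y of the box), top 12 mm above the deck when up. The point moves with the paddle.
- release (a joint): how far the release paddle is down: 0 up, 0.008 m fully down. Springs back when let go; about 4 N fully down. Beyond 0.006 m the lid is freed. With a wrong combination it stops at about 0.0015 m.
- lid: lid of the box, 108 (x) x 220 (y) x 10 mm with a small bar handle on top, behind the keys; its front edge is 27 mm behind the middles of the round keys. Origin: on its hinge axis, along the far edge of the box, 77 mm above the table. Latched shut: its z axis is upright. Once freed it springs open by itself in about a second, away from the keys, until its z axis is tilted 1.45 rad.
- bottle_2: small round glaze bottle, 42 mm wide, 66 mm high; a bystander. Origin: centre of its underside.
- bottle_3: small round glaze bottle, 48 mm wide, 74 mm high; a bystander. Origin: centre of its underside.
- bottle_6: small round glaze bottle, 49 mm wide, 78 mm high; a bystander. Origin: centre of its underside.
- water_jar: clear jar with water for brushes, 68 mm wide, 88 mm high; a bystander. Origin: centre of its underside.
- bisque_cup: unglazed cup with a handle standing on the round banding wheel, 67 x 98 x 66 mm; a bystander. Origin: centre of its underside.
- tape_roll: roll of masking tape lying flat, 104 mm wide, 25 mm high; a bystander. Origin: centre of its underside.

How it is judged:
On the way, in this order (a step that is already met when the one before it is completed fails the run):
1. the clear bar is pressed fully down and all four round keys are up (value of joint clear above 0.0045 m and value of joint each of key1, key2, key3, key4 below 0.0015 m), for 0.05 s.
2. the second and fourth keys are down, the first and third up (value of joint each of key2, key4 above 0.0045 m and value of joint each of key1, key3 below 0.0015 m and angle between lid's own z axis and vertical below 0.1 rad), for 0.1 s.
3. the release paddle is pressed fully down with the right keys down (value of joint each of key2, key4 above 0.0045 m and value of joint each of key1, key3 below 0.0015 m and value of joint release above 0.0055 m), for 0.05 s.
At the end, for the whole second after the job is handed in: the lid stands open, tilted by more than 1.2 rad, the second and fourth keys are down (more than 4.5 mm), the first and third up (less than 1.5 mm), clear bar and paddle have sprung back (less than 2 mm down) (angle between lid's own z axis and vertical above 1.2 rad and value of joint each of key2, key4 above 0.0045 m and value of joint each of key1, key3 below 0.0015 m and value of joint each of release, clear below 0.002 m); the robot touches nothing.
It fails at once if a thing beside the box is moved by more than 3 cm or lifted (distance of any of bottle_2, bottle_3, bottle_6, water_jar, bisque_cup, tape_roll from where it was at the start of the episode above 0.03 m).
It fails at once if the fingers push on, grip or lift the lid with more than 5 N (contact force between the fingers and lid above 5 N).
It also fails if it takes over 48 s, if anything falls off the work surface, if the arm or the gripper's body presses on something with over 40 N, if the wrist force passes 120 N, or if a joint passes its speed limit or range.

## Working session

There is one attempt and no reset: what is moved stays moved. The work goes in short steps, Python scripts to look and compute and a shell command to move; the robot and the scene stay as the last step left them, time stands still between calls to the robot, and variables do not carry over. Pictures are saved under pics/ and viewed, at most 10 in all, crops included, and the job is handed in when it is done.

```bash
mkdir -p pics; python3 - <<'E'
from station import read_state, viewer
import cv2,numpy as np
s=read_state();print(s['time'],s['tcp_pos'],s['ee_rot'],s['ft_force'],s['grip_width'])
for n in ['scene','top']:
    im=viewer.read_camera(n);cv2.imwrite(f'pics/{n}0.png',im[:,:,::-1]);m=viewer.camera_model(n);print(n,m)
E
```

```text
0.0 [0.2081863  0.58906886 0.23605472] [ 1.69084337e-01  9.85601424e-01 -5.44771128e-04 -1.50922914e-04] [-0.4605207  -0.12026297  0.06908075] 0.09526616130903892
scene {'fx': 435.06426728902966, 'fy': 435.06426728902966, 'cx': 281.1456752120011, 'cy': 207.5403248777198, 'camera_from_world': array([[ 0.88518453, -0.46514451,  0.0094309 , -0.56977363],
       [ 0.29296239,  0.57303479,  0.76537844, -0.11741262],
       [-0.36141581, -0.67473826,  0.64351138, -0.82542579],
       [ 0.        ,  0.        ,  0.        ,  1.        ]])}
top {'fx': 432.64541020517527, 'fy': 432.64541020517527, 'cx': 268.61093748459365, 'cy': 204.43506846086947, 'camera_from_world': array([[-0.02396472, -0.99970676, -0.00347707, -0.14387339],
       [ 0.9822326 , -0.02419311,  0.18610162, -0.55416054],
       [-0.18613117,  0.00104458,  0.98252435, -0.83715341],
       [ 0.        ,  0.        ,  0.        ,  1.        ]])}
```

View pics/top0.png

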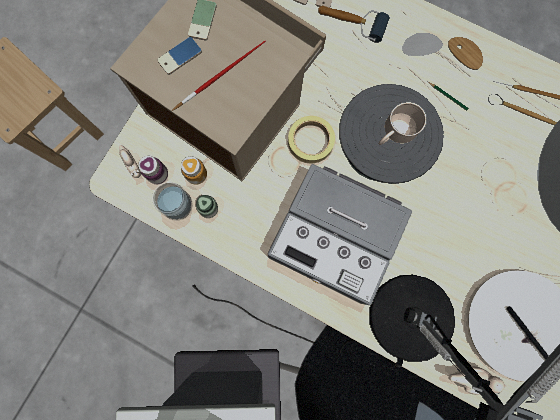

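View pics/scene0.png

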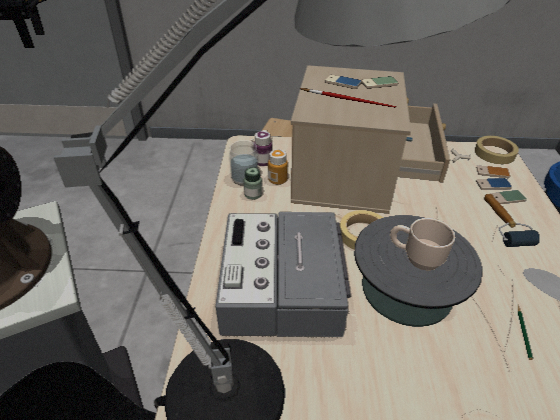

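The top view shows the box with keys at about (303,232), (323,242), (344,252) and (365,262), the clear bar at (301,257) and the paddle at (350,280). A lamp stands to the right with its base at (412,318). In the scene view the keys run down the column at x≈262, y≈227–283, the bar is at (238,232) and the paddle at (232,275).

```bash
cat > h.py <<'E'
import numpy as np
from station import viewer
def ray(n,u,v,m=None):
    m=m or viewer.camera_model(n);T=m['camera_from_world'];R=T[:3,:3]
    d=R.T@np.array([(u-m['cx'])/m['fx'],-(v-m['cy'])/m['fy'],-1]);return -R.T@T[:3,3],d
def plane(n,u,v,z,m=None):
    o,d=ray(n,u,v,m);return o+d*(z-o[2])/d[2]
def proj(n,p,m=None):
    m=m or viewer.camera_model(n);c=(m['camera_from_world']@np.append(p,1))[:3]
    return np.array([m['cx']+m['fx']*c[0]/-c[2],m['cy']-m['fy']*c[1]/-c[2]])
def tri(a,b):
    (o1,d1),(o2,d2)=ray(*a),ray(*b);A=np.c_[d1,-d2];t=np.linalg.lstsq(A,o2-o1,rcond=None)[0]
    p,q=o1+d1*t[0],o2+d2*t[1];return (p+q)/2,np.linalg.norm(p-q)
E
python3 - <<'E'
from h import *; import cv2
np.set_printoptions(precision=4,suppress=True)
im={n:cv2.imread(f'pics/{n}0.png') for n in('top','scene')}
def blobs(n,x0,y0,x1,y1):
    g=cv2.cvtColor(im[n],cv2.COLOR_BGR2GRAY)[y0:y1,x0:x1]
    k,l,st,c=cv2.connectedComponentsWithStats((g<75).astype(np.uint8))
    for i in range(1,k):
        if st[i,4]>25: 
            q=c[i]+[x0,y0]; print(n,q,st[i],plane(n,*q,0.092))
blobs('top',270,215,385,300); blobs('scene',220,212,276,305)
for t,s in [((303,232),(263,227)),((323,242),(262,241)),((344,252),(261,262)),((365,262),(260,283)),((301,257),(238,232)),((350,280),(233,275))]:
    print(plane('top',*t,.092),plane('scene',*s,.092),tri(('top',*t),('scene',*s)))
print('lamp base',plane('top',412,318,0.02),tri(('top',500,392),('scene',85,165)),'tcp',proj('top',[.208,.589,.237]),proj('scene',[.208,.589,.237]))
print(plane('scene',225,385,.02))
a=cv2.resize(im['top'][150:320,255:455],None,fx=3,fy=3,interpolation=2);b=cv2.resize(im['scene'][200:345,205:365],None,fx=3,fy=3,interpolation=2)[:435,:]
h=np.zeros((600,800,3),np.uint8);a=cv2.resize(a,(400,340));h[:340,:400]=a;b=cv2.resize(b,(400,362));h[:362,400:]=b
h[362:,:400]=cv2.resize(im['top'][260:420,400:560],(400,238))
cv2.imwrite('pics/crop1.png',h)
E
```

```text
top [339.5281 235.6124] [ 25   0  90  44 178] [ 0.4782 -0.2928  0.092 ]
top [299.9027 256.3893] [ 15  31  31  21 298] [ 0.4401 -0.2148  0.092 ]
top [291.0833 267.5093] [  0  41  45  23 108] [ 0.4194 -0.1972  0.092 ]
top [343.2162 281.3243] [68 55 18 22 37] [ 0.3911 -0.295   0.092 ]
top [338.3409 290.6591] [50 66 38 19 88] [ 0.374  -0.2849  0.092 ]
top [380.1077 292.8308] [103  68  12  17 130] [ 0.3681 -0.3633  0.092 ]
scene [237.7348 231.9735] [ 12   7  12  26 264] [ 0.4399 -0.2191  0.092 ]
scene [241.1481 278.4074] [20 56  3 20 27] [ 0.4019 -0.321   0.092 ]
[ 0.4869 -0.2225  0.092 ] [ 0.4858 -0.2279  0.092 ] (array([ 0.4878, -0.223 ,  0.0871]), np.float64(0.0005485287796218284))
[ 0.4666 -0.2603  0.092 ] [ 0.4685 -0.2596  0.092 ] (array([ 0.4673, -0.2604,  0.093 ]), np.float64(0.001557183085247847))
[ 0.4465 -0.2996  0.092 ] [ 0.4454 -0.3035  0.092 ] (array([ 0.4468, -0.3003,  0.0882]), np.float64(0.00013913172363210142))
[ 0.4265 -0.3386  0.092 ] [ 0.4245 -0.3433  0.092 ] (array([ 0.4264, -0.3396,  0.0872]), np.float64(0.0005148398512936424))
[ 0.4389 -0.2168  0.092 ] [ 0.4403 -0.2194  0.092 ] (array([ 0.44  , -0.2172,  0.0901]), np.float64(0.0020691870157909745))
[ 0.3933 -0.308   0.092 ] [ 0.3931 -0.3084  0.092 ] (array([ 0.3933, -0.3081,  0.0916]), np.float64(9.90654884756095e-05))
lamp base [ 0.3152 -0.4422  0.02  ] (array([ 0.25  , -0.409 ,  0.4126]), np.float64(0.026429539687965825)) tcp [-228.7662  419.9511] [31.4689 31.9072]
[ 0.3213 -0.4372  0.02  ]
```

View pics/crop1.png

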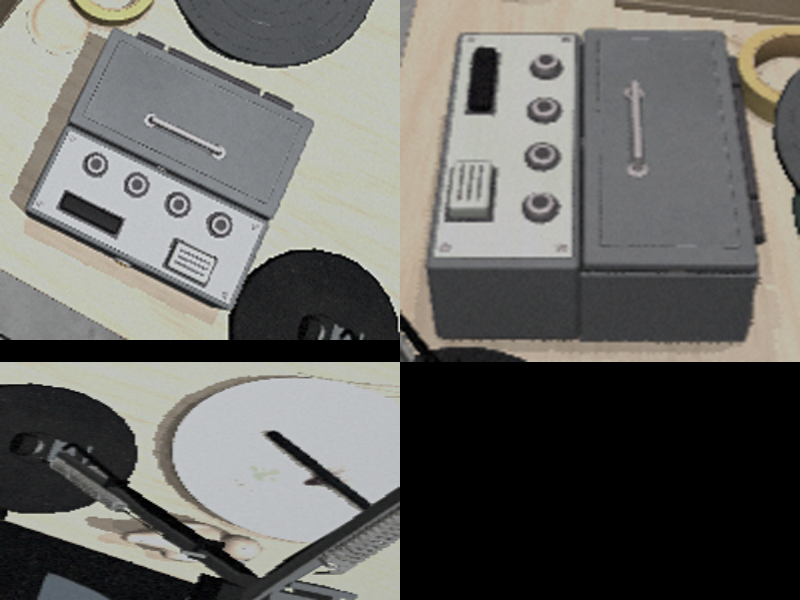

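The enlarged crop confirms the layout: box yaw is about -27.7°, key spacing 44 mm, and the bar row sits 45 mm in front of the keys, as specified. The lamp arm stays at y < -0.4, x ≈ 0.25–0.32. I'll go around at r > 0.4 m with the jaws shut.

```bash
python3 -m pendant '{"plan":[{"dp":[-1.3,-0.9,0],"angular":[0,0,0],"jaw":-1},{"dp":[-2.6,-1.8,0],"angular":[0,0,0],"jaw":-1},{"dp":[-3.9,-2.7,0],"angular":[0,0,0],"jaw":-1},{"dp":[-5.2,-3.6,0],"angular":[0,0,0],"jaw":-1},{"dp":[-6.5,-4.5,0],"angular":[0,0,0],"jaw":-1}]}'
python3 -m pendant '{"plan":[{"dp":[-1.3,-0.9,0],"angular":[0,0,0],"jaw":-1},{"dp":[-2.6,-1.8,0],"angular":[0,0,0],"jaw":-1},{"dp":[-3.9,-2.7,0],"angular":[0,0,0],"jaw":-1},{"dp":[-5.2,-3.6,0],"angular":[0,0,0],"jaw":-1},{"dp":[-6.5,-4.5,0],"angular":[0,0,0],"jaw":-1}]}'
cat >> h.py <<'E'
def go(t,tipz=None):
    from station import read_state
    from scipy.spatial.transform import Rotation as Ro
    s=read_state();R=Ro.from_quat(s['ee_rot']).as_matrix();d=np.array(t)-s['tcp_pos']
    print(round(s['time'],2),s['tcp_pos'].round(4),'ft',s['ft_force'].round(2),'grip',round(s['grip_width'],4),'q',np.round(s['qpos'],2),'dp',(R.T@d/.025).round(2),'tilt',R[:,2].round(4),'ty',R[:,1].round(3))
E
python3 -c "
from h import *;go([.44,-.217,.20])"
```

```text
time: 0.52
tcp_pos: [0.3245, 0.4274, 0.2364]
ee_rot: [0.169, 0.986, -0.0, -0.0]
ft_force: [0.8, 0.1, -0.3]
grip_width: 0.0674
finger_force: 0.0
time: 0.93
tcp_pos: [0.4404, 0.2671, 0.2366]
ee_rot: [0.169, 0.986, 0.0, -0.0]
ft_force: [0.8, 1.2, -0.3]
grip_width: 0.0337
finger_force: 0.0
0.93 [0.4404 0.2671 0.2366] ft [ 0.83  1.19 -0.3 ] grip 0.0337 q [ 0.42  0.34  1.82  0.    0.98 -0.81] dp [ -6.44 -18.26   1.46] tilt [-1.e-04  0.e+00 -1.e+00] ty [ 0.333  0.943 -0.   ]
```

```bash
python3 -m pendant '{"plan":[{"dp":[-0.5,-1.5,0],"angular":[0,0,0],"jaw":-1},{"dp":[-1,-3,0],"angular":[0,0,0],"jaw":-1},{"dp":[-1.5,-4.5,0],"angular":[0,0,0],"jaw":-1},{"dp":[-2,-6,0],"angular":[0,0,0],"jaw":-1},{"dp":[-2.5,-7.5,0],"angular":[0,0,0],"jaw":-1}]}' | tail -5
python3 -m pendant '{"plan":[{"dp":[-0.5,-1.5,0],"angular":[0,0,0],"jaw":-1},{"dp":[-1,-3,0],"angular":[0,0,0],"jaw":-1},{"dp":[-1.5,-4.5,0],"angular":[0,0,0],"jaw":-1},{"dp":[-2,-6,0],"angular":[0,0,0],"jaw":-1},{"dp":[-2.5,-7.5,0],"angular":[0,0,0],"jaw":-1}]}' | tail -5
python3 -c "
from h import *;go([.44,-.217,.16])"
```

```text
tcp_pos: [0.4356, 0.0695, 0.2365]
ee_rot: [0.169, 0.986, 0.0, -0.0]
ft_force: [1.9, -0.2, 0.2]
grip_width: 0.0027
finger_force: 0.0
tcp_pos: [0.432, -0.1283, 0.2366]
ee_rot: [0.169, 0.986, 0.0, -0.0]
ft_force: [0.9, -0.3, -0.2]
grip_width: 0.0007
finger_force: 0.0
1.77 [ 0.432  -0.1283  0.2366] ft [ 0.86 -0.27 -0.22] grip 0.0007 q [-0.44  0.24  1.97  0.    0.93 -1.67] dp [-1.49 -3.24  3.06] tilt [-0.e+00  2.e-04 -1.e+00] ty [0.333 0.943 0.   ]
```

```bash
python3 -m pendant '{"plan":[{"dp":[-0.5,-1.1,0],"angular":[0,0,0],"jaw":-1},{"dp":[-1,-2.2,0.5],"angular":[0,0,0],"jaw":-1},{"dp":[-1.4,-3.1,1.5],"angular":[0,0,0],"jaw":-1},{"dp":[-1.4,-3.1,2.5],"angular":[0,0,0],"jaw":-1},{"dp":[-1.4,-3.1,2.5],"angular":[0,0,0],"jaw":-1}]}' | tail -5
python3 - <<'E'
from h import *;import cv2
go([.44,-.217,.12])
m=viewer.camera_model('wrist')
a=viewer.read_camera('wrist')[:,:,::-1].copy();b=viewer.read_camera('scene')[:,:,::-1].copy()
for p in [[.4878,-.223,.09],[.4673,-.2604,.09],[.4468,-.3003,.09],[.4264,-.3396,.09],[.44,-.217,.095],[.393,-.308,.097]]:
    q=proj('wrist',p,m);print(q);cv2.drawMarker(a,tuple(int(v) for v in q),(0,0,255),0,8)
cv2.imwrite('pics/w1.png',cv2.resize(np.hstack([a,b]),(800,300)))
E
```

```text
tcp_pos: [0.4381, -0.2114, 0.1704]
ee_rot: [0.17, 0.985, 0.001, -0.003]
ft_force: [-0.1, 1.0, -0.4]
grip_width: 0.0006
finger_force: 0.0
2.18 [ 0.4381 -0.2114  0.1704] ft [-0.07  0.97 -0.38] grip 0.0006 q [-0.59  0.39  1.96  0.    0.8  -1.81] dp [-0.16 -0.19  2.02] tilt [-0.0053  0.0037 -1.    ] ty [0.336 0.942 0.002]
[284.92156495 295.61650292]
[225.5556044  286.92806292]
[162.16816729 279.23925442]
[ 98.89357503 271.31860876]
[269.90681487 234.41654174]
[114.49214255 215.32603156]
```

View pics/w1.png

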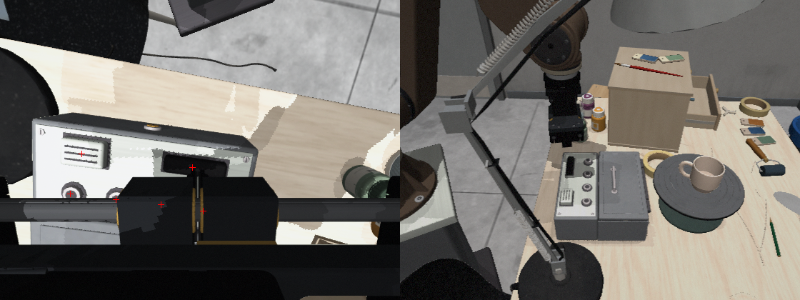

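The wrist view (left) shows the marks landing on the paddle (82,154), the bar (193,167) and key 4 (70,193), so the positions hold. In the scene view (right) the gripper is clear of the lamp. Next I descend over the bar.

```bash
python3 -m pendant '{"plan":[{"dp":[-0.1,-0.1,0.5],"angular":[0,0,0],"jaw":-1},{"dp":[-0.1,-0.1,1],"angular":[0,0,0],"jaw":-1},{"dp":[-0.1,-0.1,1.6],"angular":[0,0,0],"jaw":-1},{"dp":[-0.1,-0.1,1.6],"angular":[0,0,0],"jaw":-1},{"dp":[-0.1,-0.1,1.6],"angular":[0,0,0],"jaw":-1}]}' | tail -5
python3 -c "
from h import *;go([.44,-.217,.109])"
```

```text
tcp_pos: [0.4417, -0.2138, 0.1352]
ee_rot: [0.169, 0.986, -0.0, 0.0]
ft_force: [-1.2, -0.4, 0.6]
grip_width: 0.0007
finger_force: 0.0
2.7 [ 0.4417 -0.2138  0.1352] ft [-1.16 -0.42  0.59] grip 0.0007 q [-0.59  0.45  1.99  0.    0.7  -1.82] dp [ 0.02 -0.14  1.05] tilt [ 5.e-04 -2.e-04 -1.e+00] ty [ 0.332  0.943 -0.   ]
```

```bash
python3 -m pendant '{"plan":[{"dp":[0,-0.1,0.4],"angular":[0,0,0],"jaw":-1},{"dp":[0,-0.1,0.7],"angular":[0,0,0],"jaw":-1},{"dp":[0,-0.1,0.9],"angular":[0,0,0],"jaw":-1},{"dp":[0,-0.1,0.98],"angular":[0,0,0],"jaw":-1},{"dp":[0,-0.1,0.98],"angular":[0,0,0],"jaw":-1}]}' | tail -5
python3 -c "
from h import *;go([.44,-.217,.109])"
```

```text
tcp_pos: [0.4409, -0.2169, 0.1106]
ee_rot: [0.169, 0.986, -0.0, 0.001]
ft_force: [-0.7, 1.3, 15.6]
grip_width: 0.0005
finger_force: 7.6
3.12 [ 0.4409 -0.2169  0.1106] ft [-0.67  1.33 15.56] grip 0.0005 q [-0.59  0.49  2.01  0.    0.64 -1.82] dp [ 0.03 -0.01  0.06] tilt [ 1.5e-03 -9.0e-04 -1.0e+00] ty [ 0.333  0.943 -0.   ]
```

It bottomed at 15 N, at exactly the expected height. I'll lift and look at the keys.

```bash
python3 -m pendant '{"plan":[{"dp":[0,0,0],"angular":[0,0,0],"jaw":-1},{"dp":[0,0,-0.7],"angular":[0,0,0],"jaw":-1},{"dp":[0,0,-1.2],"angular":[0,0,0],"jaw":-1},{"dp":[0,0,-1.2],"angular":[0,0,0],"jaw":-1},{"dp":[0,0,-1.2],"angular":[0,0,0],"jaw":-1}]}' | tail -5
python3 - <<'E'
from h import *;import cv2
go([.4673,-.2604,.135])
b=viewer.read_camera('scene')[:,:,::-1];a=cv2.imread('pics/scene0.png')
f=lambda i:cv2.resize(i[205:305,215:285],(399,570),interpolation=cv2.INTER_CUBIC)
cv2.imwrite('pics/k1.png',np.hstack([f(a),f(b)]))
E
```

```text
tcp_pos: [0.4405, -0.2167, 0.1396]
ee_rot: [0.169, 0.986, -0.0, 0.0]
ft_force: [-0.1, -0.2, -0.4]
grip_width: 0.0007
finger_force: 0.0
3.53 [ 0.4405 -0.2167  0.1396] ft [-0.07 -0.23 -0.45] grip 0.0007 q [-0.59  0.44  1.99  0.    0.71 -1.82] dp [-1.59 -1.29  0.19] tilt [ 8.e-04 -4.e-04 -1.e+00] ty [ 0.333  0.943 -0.   ]
```

View pics/k1.png

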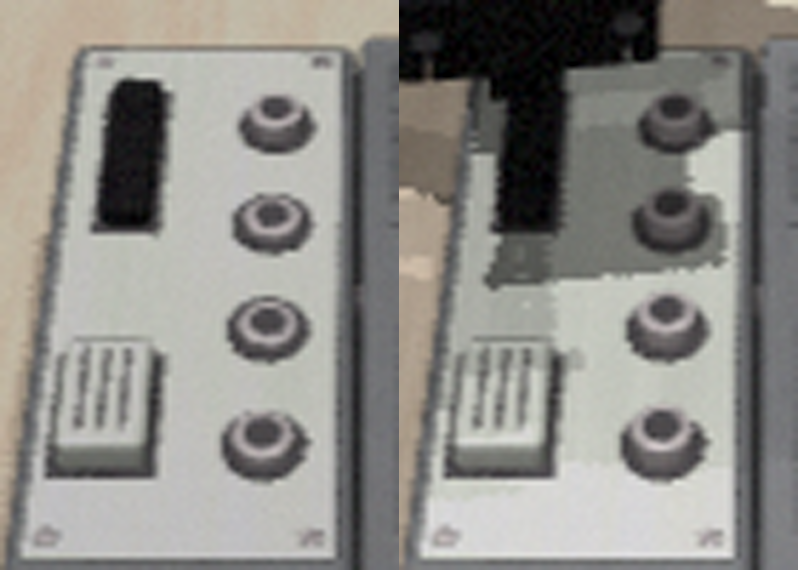

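All four keys now stand up (tops raised at y≈100, 205, 312 and 422 in the right half). Next is key 2.

```bash
python3 -m pendant '{"plan":[{"dp":[-0.8,-0.65,0],"angular":[0,0,0],"jaw":-1},{"dp":[-1.6,-1.3,0],"angular":[0,0,0],"jaw":-1},{"dp":[-1.6,-1.3,0],"angular":[0,0,0],"jaw":-1},{"dp":[-1.6,-1.3,0.2],"angular":[0,0,0],"jaw":-1},{"dp":[-1.6,-1.3,0.4],"angular":[0,0,0],"jaw":-1}]}' | tail -5
python3 -c "
from h import *;go([.4673,-.2610,.1097])"
```

```text
tcp_pos: [0.4666, -0.26, 0.1283]
ee_rot: [0.169, 0.986, 0.0, -0.001]
ft_force: [-1.2, 0.8, -0.3]
grip_width: 0.0001
finger_force: 0.0
4.0 [ 0.4666 -0.26    0.1283] ft [-1.16  0.77 -0.32] grip 0.0001 q [-0.63  0.51  1.89  0.    0.74 -1.86] dp [-0.04 -0.03  0.74] tilt [-0.0014  0.0012 -1.    ] ty [0.333 0.943 0.001]
```

```bash
python3 -m pendant '{"plan":[{"dp":[0,0,0.3],"angular":[0,0,0],"jaw":-1},{"dp":[0,0,0.5],"angular":[0,0,0],"jaw":-1},{"dp":[0,0,0.7],"angular":[0,0,0],"jaw":-1},{"dp":[0,0,0.8],"angular":[0,0,0],"jaw":-1},{"dp":[0,0,0.8],"angular":[0,0,0],"jaw":-1}]}' | tail -5
python3 -c "
from h import *;go([.4264,-.3392,.1097])"
```

```text
tcp_pos: [0.4669, -0.2601, 0.1102]
ee_rot: [0.169, 0.986, 0.0, -0.0]
ft_force: [-3.9, 3.1, 11.8]
grip_width: 0.0007
finger_force: 5.9
4.42 [ 0.4669 -0.2601  0.1102] ft [-3.93  3.13 11.83] grip 0.0007 q [-0.63  0.53  1.91  0.    0.7  -1.86] dp [ 0.47 -3.53  0.02] tilt [-6.e-04  6.e-04 -1.e+00] ty [0.333 0.943 0.   ]
```

Key 2 is bottomed. Now lift, shift to key 4, and press.

```bash
python3 -m pendant '{"plan":[{"dp":[0,0,-0.6],"angular":[0,0,0],"jaw":-1},{"dp":[0,0,-1.2],"angular":[0,0,0],"jaw":-1},{"dp":[0.2,-1.2,-1.2],"angular":[0,0,0],"jaw":-1},{"dp":[0.4,-2.5,-1.2],"angular":[0,0,0],"jaw":-1},{"dp":[0.47,-3.53,-1.2],"angular":[0,0,0],"jaw":-1}]}' | tail -5
python3 -m pendant '{"plan":[{"dp":[0,0,0],"angular":[0,0,0],"jaw":-1},{"dp":[0,0,0],"angular":[0,0,0],"jaw":-1},{"dp":[0,0,0],"angular":[0,0,0],"jaw":-1}]}' | tail -5
python3 -c "
from h import *;go([.4264,-.3392,.1097])"
```

```text
tcp_pos: [0.4261, -0.3408, 0.1398]
ee_rot: [0.169, 0.986, -0.0, 0.0]
ft_force: [1.1, 0.0, 0.1]
grip_width: 0.0004
finger_force: 0.0
tcp_pos: [0.4268, -0.3394, 0.1393]
ee_rot: [0.169, 0.986, 0.0, -0.0]
ft_force: [-0.1, 0.1, 0.1]
grip_width: 0.0006
finger_force: 0.0
5.08 [ 0.4268 -0.3394  0.1393] ft [-0.09  0.09  0.06] grip 0.0006 q [-0.79  0.5   1.86  0.    0.78 -2.02] dp [0.02 0.   1.18] tilt [-3.e-04  6.e-04 -1.e+00] ty [0.334 0.943 0.   ]
```

```bash
python3 -m pendant '{"plan":[{"dp":[0,0,0.5],"angular":[0,0,0],"jaw":-1},{"dp":[0,0,0.8],"angular":[0,0,0],"jaw":-1},{"dp":[0,0,1.05],"angular":[0,0,0],"jaw":-1},{"dp":[0,0,1.19],"angular":[0,0,0],"jaw":-1},{"dp":[0,0,1.19],"angular":[0,0,0],"jaw":-1}]}' | tail -5
python3 -m pendant '{"plan":[{"dp":[0,0,0],"angular":[0,0,0],"jaw":-1},{"dp":[0,0,-0.6],"angular":[0,0,0],"jaw":-1},{"dp":[0,0,-1.2],"angular":[0,0,0],"jaw":-1},{"dp":[0,0,-2],"angular":[0,0,0],"jaw":-1},{"dp":[0,0,-2],"angular":[0,0,0],"jaw":-1}]}' | tail -5
python3 - <<'E'
from h import *;import cv2
go([.3933,-.3081,.135])
b=viewer.read_camera('scene')[:,:,::-1];a=viewer.read_camera('top')[:,:,::-1]
f=lambda i:cv2.resize(i,(399,570),interpolation=cv2.INTER_CUBIC)
cv2.imwrite('pics/k2.png',np.hstack([f(b[205:305,215:285]),cv2.resize(a,(400,570))]))
E
```

```text
tcp_pos: [0.427, -0.339, 0.1103]
ee_rot: [0.169, 0.986, 0.0, -0.0]
ft_force: [-0.9, 5.2, 6.2]
grip_width: 0.0005
finger_force: 3.2
tcp_pos: [0.4279, -0.3403, 0.1627]
ee_rot: [0.169, 0.986, -0.001, 0.002]
ft_force: [-0.2, 0.3, 0.8]
grip_width: 0.0005
finger_force: 0.0
5.92 [ 0.4279 -0.3403  0.1627] ft [-0.23  0.28  0.79] grip 0.0005 q [-0.79  0.47  1.84  0.    0.83 -2.02] dp [1.74 0.76 1.1 ] tilt [ 0.0031 -0.003  -1.    ] ty [ 0.333  0.943 -0.002]
```

View pics/k2.png

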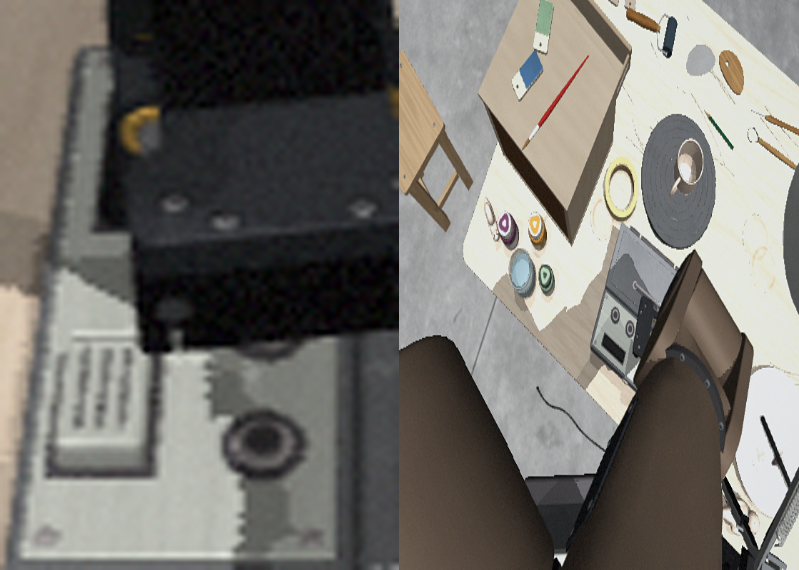

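Key 4 (262,440) is now low, and its press bottomed at the expected height. Now the paddle.

```bash
python3 -m pendant '{"plan":[{"dp":[0.9,0.4,0],"angular":[0,0,0],"jaw":-1},{"dp":[1.75,0.75,0],"angular":[0,0,0],"jaw":-1},{"dp":[1.75,0.75,0.5],"angular":[0,0,0],"jaw":-1},{"dp":[1.75,0.75,1.1],"angular":[0,0,0],"jaw":-1},{"dp":[1.75,0.75,1.1],"angular":[0,0,0],"jaw":-1}]}' | tail -5
python3 -m pendant '{"plan":[{"dp":[0,0,0],"angular":[0,0,0],"jaw":-1},{"dp":[0,0,0],"angular":[0,0,0],"jaw":-1}]}' | tail -5
python3 -c "
from h import *;go([.3933,-.3081,.1105])"
```

```text
tcp_pos: [0.3909, -0.3065, 0.1298]
ee_rot: [0.169, 0.986, 0.001, -0.002]
ft_force: [-0.2, -0.2, -0.4]
grip_width: 0.0001
finger_force: 0.0
tcp_pos: [0.392, -0.3077, 0.1323]
ee_rot: [0.169, 0.986, 0.0, -0.0]
ft_force: [-0.4, -0.8, 0.9]
grip_width: 0.0006
finger_force: 0.0
6.6 [ 0.392  -0.3077  0.1323] ft [-0.4  -0.78  0.91] grip 0.0006 q [-0.8   0.46  1.98  0.    0.71 -2.03] dp [-0.06  0.    0.87] tilt [-4.e-04  5.e-04 -1.e+00] ty [0.333 0.943 0.   ]
```

```bash
python3 -m pendant '{"plan":[{"dp":[-0.05,0,0.35],"angular":[0,0,0],"jaw":-1},{"dp":[-0.05,0,0.6],"angular":[0,0,0],"jaw":-1},{"dp":[-0.05,0,0.8],"angular":[0,0,0],"jaw":-1},{"dp":[-0.05,0,0.89],"angular":[0,0,0],"jaw":-1},{"dp":[-0.05,0,0.89],"angular":[0,0,0],"jaw":-1}]}' | tail -5
python3 -m pendant '{"plan":[{"dp":[0,0,0],"angular":[0,0,0],"jaw":-1},{"dp":[0,0,0],"angular":[0,0,0],"jaw":-1}]}' | tail -5
```

```text
tcp_pos: [0.3935, -0.3085, 0.1111]
ee_rot: [0.169, 0.986, -0.0, 0.001]
ft_force: [-1.3, 1.0, 16.5]
grip_width: 0.0005
finger_force: 8.4
tcp_pos: [0.3935, -0.3084, 0.1111]
ee_rot: [0.169, 0.986, -0.001, 0.001]
ft_force: [-0.4, 1.1, 18.0]
grip_width: 0.0007
finger_force: 8.9
```

The paddle is at full depth (0.111). I'll lift off and retreat towards the robot's left and up, away from the lid.

```bash
python3 -m pendant '{"plan":[{"dp":[0,0,-0.7],"angular":[0,0,0],"jaw":-1},{"dp":[0,0,-1.6],"angular":[0,0,0],"jaw":-1},{"dp":[0,0,-2.8],"angular":[0,0,0],"jaw":-1},{"dp":[0,0.6,-4],"angular":[0,0,0],"jaw":-1},{"dp":[0,1.8,-4.5],"angular":[0,0,0],"jaw":-1}]}' | tail -5
python3 -m pendant '{"plan":[{"dp":[0,1.5,0],"angular":[0,0,0],"jaw":-1},{"dp":[0,3,0],"angular":[0,0,0],"jaw":-1},{"dp":[0,4.5,0],"angular":[0,0,0],"jaw":-1},{"dp":[0,6,0],"angular":[0,0,0],"jaw":-1},{"dp":[0,7.5,0],"angular":[0,0,0],"jaw":-1}]}' | tail -5
python3 -m pendant '{"plan":[{"dp":[0,1.2,0],"angular":[0,0,0],"jaw":-1},{"dp":[0,2,0],"angular":[0,0,0],"jaw":-1},{"dp":[0,2,0],"angular":[0,0,0],"jaw":-1},{"dp":[0,2,0],"angular":[0,0,0],"jaw":-1},{"dp":[0,2,0],"angular":[0,0,0],"jaw":-1}]}' | tail -5
python3 - <<'E'
from h import *;import cv2
go([.4,0,.2])
b=viewer.read_camera('scene')[:,:,::-1];a=viewer.read_camera('top')[:,:,::-1]
cv2.imwrite('pics/e1.png',np.hstack([cv2.resize(b[150:350,190:370],(400,444)),cv2.resize(a[130:330,240:420],(400,444))]))
E
```

```text
tcp_pos: [0.4084, -0.2673, 0.2254]
ee_rot: [0.17, 0.985, -0.001, 0.002]
ft_force: [0.2, 0.4, -0.2]
grip_width: 0.0001
finger_force: 0.0
tcp_pos: [0.4706, -0.0871, 0.2223]
ee_rot: [0.169, 0.986, 0.0, -0.0]
ft_force: [0.7, -0.6, 0.4]
grip_width: 0.0005
finger_force: 0.0
tcp_pos: [0.4869, -0.0421, 0.2223]
ee_rot: [0.169, 0.986, -0.0, -0.0]
ft_force: [0.4, 0.5, -1.3]
grip_width: 0.0004
finger_force: 0.0
8.43 [ 0.4869 -0.0421  0.2223] ft [ 0.36  0.47 -1.27] grip 0.0004 q [-0.22  0.32  1.9  -0.    0.92 -1.45] dp [3.84 0.43 0.89] tilt [-7.e-04  1.e-04 -1.e+00] ty [ 0.333  0.943 -0.   ]
```

View pics/e1.png

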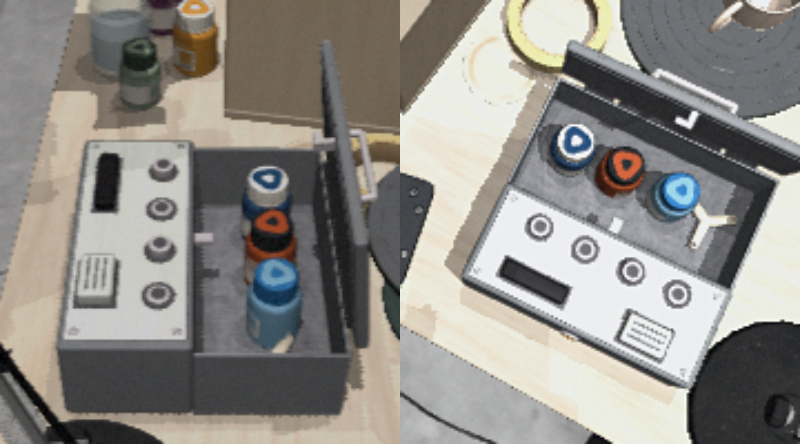

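The lid stands open and the bottles are exposed. Keys 1 and 3 at (163,165) and (160,245) are up, keys 2 and 4 at (162,208) and (158,295) are down, the bar and paddle have sprung back, and the arm is clear.

```bash
python3 -c "
from station import robot;print(robot.hand_in())"
```

```text
the job is handed in; nothing more can be done
None
```

The lock box is open and the job is handed in: the final picture shows the lid standing open, keys 2 and 4 down, keys 1 and 3 up, the bar and paddle sprung back, and the arm clear, at about 8.5 s of the 48 s (no verdict was returned).

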